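# Hold the shaker-cover hinge lined up for its pin

## Task

The cover hinge of the lab shaker is being put back together. From the black pocket tray take the bright hinge leaf that has one single knuckle in its middle, bring it upright over the jamb block and lower its knuckle between the two knuckles of the fixed leaf, so that the pin holes of all three knuckles line up and a colleague could push the pin straight through. Finish while holding the leaf there in the gripper, upright, still, hanging free without leaning on the block, and leave the other leaf, the pin, the dishes and the bottle undisturbed.

Things in the scene. Friction and masses are not known exactly. Their poses are not given: they have to be found in the camera images.
- tray: black pocket tray fixed on the bench, 60 mm (x) by 200 mm (y), origin on its underside, side rails 16 mm high. Two leaf pockets at tray y = -55 and +21 mm (which leaf is where changes); a leaf stands on edge, the ends of its plate 8 mm deep in 12 mm wide slots whose cheeks are the highest part (38 mm above the bench). A brass pin stands in a hole at y = +80 mm
- leaf_plate (a point): wanted leaf (loose, bright aluminium, about 90 g): centre of its flat plate, 9 mm thick (x), 56 mm wide (y), 50 mm high (z, up). Under the middle of its lower edge ONE knuckle, a barrel 20 mm in diameter and 20 mm long along y, its hole axis 40 mm below this point. In the tray this point is 55 mm above the bench, leaf x along the tray's x. Same when turned half round
- leaf_hole (a point): the wanted leaf: centre of its knuckle, on the hole axis (y along the hole, 10.5 mm hole), z up the plate; 40 mm below leaf_plate, 15 mm below the plate's lower edge
- jamb: white jamb block on a grey 110 x 150 mm foot, fixed; origin on the underside. Block 50 mm (x) by 110 mm (y), 65 mm high; the steel fixed leaf stands on top of it
- jamb_hole (a point): middle of the gap between the two fixed knuckles, on their hole axis (y), 92 mm above the bench. Knuckles 20 mm diameter, 12 mm long, 10.5 mm holes, 26 mm apart: 3 mm play each side of the loose knuckle; gap open above and to front and back (x). With holes in line the loose plate's lower edge is 5 mm above the fixed knuckles, its knuckle 5 mm above the steel plate under the gap
- spare_plate (a point): the other leaf, dark grey steel, to be left in its pocket: the same plate, but two knuckles (each 9 mm long) at the outer ends; this is the centre of its plate
- pin_mid (a point): brass hinge pin, 7 mm diameter, 56 mm long with a 14 mm head, standing in the tray's round hole; its middle. Leave alone
- dishes_mid (a point): stack of three closed pale dishes, 90 mm diameter, 46 mm high, loose; its middle. Leave alone
- bottle_mid (a point): white wash bottle with orange cap, 64 mm diameter, 150 mm high, loose; its middle. Leave alone

How it is judged:
On the way:
1. the single-knuckle leaf is lifted clear of the tray in the gripper (height (world z) of leaf_hole above 0.06 m and contact force between the fingers and leaf above 1 N), for 0.2 s.
At the end, for the whole second after the job is handed in: leaf held still in the gripper (over 1 N), hole axes within 2.5 mm in height and front to back, within 4 mm of mid-gap along the axis, hole directions within 0.1 rad, plate upright within 0.17 rad, leaf pressing on the jamb block with less than 3 N (x of leaf_hole in the frame of jamb_hole between -0.0025 and 0.0025 m and z of leaf_hole in the frame of jamb_hole between -0.0025 and 0.0025 m and y of leaf_hole in the frame of jamb_hole between -0.004 and 0.004 m and angle between the y axis of leaf_hole and the y axis of jamb_hole, either way round below 0.1 rad and angle between leaf_hole's own z axis and vertical below 0.17 rad and contact force between the fingers and leaf above 1 N and contact force between leaf and jamb below 3 N and linear speed of leaf below 0.02 m/s); the arm keeps its last pose, push and grip.
It fails at once if the other leaf was disturbed (over 20 mm) (distance of spare_plate from where it was at the start of the episode above 0.02 m).
It fails at once if the pin was disturbed (over 20 mm) (distance of pin_mid from where it was at the start of the episode above 0.02 m).
It fails at once if the dishes were disturbed (over 30 mm) (distance of dishes_mid from where it was at the start of the episode above 0.03 m).
It fails at once if the bottle was disturbed (over 30 mm) (distance of bottle_mid from where it was at the start of the episode above 0.03 m).
It also fails if it takes over 43 s, if anything falls off the work surface, if the arm or the gripper's body presses on something with over 40 N, if the wrist force passes 120 N, or if a joint passes its speed limit or range.

## Robot

A 6-joint arm with a two-finger parallel gripper is mounted at the origin on the work surface. World frame = base frame: x ahead of the robot, y to its left, z up, the work surface at z = 0. Lengths are in m, angles in rad, forces in N, time in s.
With the tool pointing down it reaches from about 0.3 to 0.775 m from the base axis. Payload 14.6 kg.
Tool frame: the origin (TCP) lies on the centre line of the jaws, within the pads' length; the fingertips stand ctrl.tcp_to_tips ahead of it and the grasp point (between the pads) lies 2 mm behind it (ctrl.tcp_to_tips is the distance from the TCP to the fingertips, in m); z points along the fingers, y is the line along which they close (so a half turn about z gives the same grasp; the last joint's range is limited). The gripper opens to 94 mm and grips with 3 to 60 N. Pads are 16 mm wide; open, the fingers measure 119 mm over their backs; the gripper's body (75 mm by 177 mm) begins 78 mm behind the grasp point.
Start: joints at [-1.323, 0.3, 1.521, -0, 1.321, -0.067], TCP at [0.17, -0.523, 0.189] pointing down, gripper open.
Joint ranges: [-3.03, 3.03], [-0.79, 2.21], [0.23, 2.52], [-1.04, 4.18], [0, 3.07], [-2.55, 2.55]. Speed limits (rad/s): [2.22, 2.22, 2.57, 3.14, 3.14, 3.14].

## Interface

Orientations are given as [roll, pitch, yaw] about the fixed x, y, z axes, in that order (R = Rz(yaw) Ry(pitch) Rx(roll)).
In Python, from station import telemetry, viewer, hand_in, ctrl gives the robot as it stands.
- The arm moves only by the tool step_arm, never from a script. Its argument "plan" is a list of rows, each an object of numbers: "dx", "dy", "dz": the shift along the tool's x, y, z scaled (see below); "rx", "ry", "rz": the turn, a rotation vector about the tool's x, y, z scaled (see below); "claw": the closure, from 0 (fully open) to 1 (shut). In form: [{"dx": .., "dy": .., "dz": .., "rx": .., "ry": .., "rz": .., "claw": ..}, ...]. A call has 1 to 10 rows; each row shifts and turns the commanded pose from where the row before left it, along the tool's axes as they then stand; what a row does not reach is not made up. The controller multiplies each number of a shift by 0.1 m and each number of a turn by 90 degrees. A row lasts 1/10 s, in which the tool goes at most 50 mm and 8.59 degrees, less where a joint would pass 70% of its speed; a pose out of reach is approached as far as the arm can. A call with a number of a shift or a turn outside -1 to 1 is refused whole. A call with a gripper value outside its range is refused whole. The fingers move at their own pace and stop on an object; "grip_force" is the grip in N (left out, the last holds). Time passes only in rows, so rows that do not move let the fingers close. It gives the time, the measured TCP pose, the force, the opening and the grip force at its end, in the units of the state.
- telemetry.get_obs(): the state, without advancing time (a new reading comes with each control period).
- viewer.camera(name): name is "scene" or "top" or "wrist"; returns a dict with "img" (480x640x3 uint8, red, green, blue), "z_map" (480x640 float32, m along the optical axis (not along the pixel's ray), 0 where there is no reading), "fx", "fy", "cx", "cy" (pixels), "R" (3x3) and "t" (3): a world point X has camera coordinates R X + t; the wrist camera has in their place "tool_from_camera" (4x4, takes a point from camera to tool coordinates, whose origin is the TCP and whose axes are the flange's). Camera axes: x right, y down, z forward; pixel columns grow to the right and rows downward; lengths in m; the calibration is good to about 2 mm. A picture is of the moment at which its call begins: read the wrist's pose just before it.
- hand_in(): hands the job in; it is judged then, once.
Trained networks look in a picture, given as the dict that the camera call returned (one of the last four; its "shot" number tells which), for a name from the list of things; names that differ only in an ending like _2 or _b are one class to them, and where a whole thing is asked for, a point or a joint stands for the part that bears it (a point fixed in the world has none). Each returns a list of dicts, best first, with "score" (0 to 1); they miss things now and then, are a little off and sometimes report something else, mostly with a low value. They report only what shows in the picture. A call takes as long as a camera call.
- viewer.recognise(target, picture): "rect" ([left, top, right, bottom] in pixels, round what is visible of it).
The state is a dict: "time_s": time; "qpos": joint angles; "joint_vel": joint speeds; "tau": joint torques, N m; "ee_pos": TCP position; "eef_rot": TCP orientation; "force": force on the tool from outside, world axes, zero at the start; "moment": the same for the moment, N m; "grip_width": finger opening in m; "grip_force": force on a finger pad.
Only numpy, scipy, OpenCV 4.12 (cv2) and the standard library are available. Lean on these libraries where they do the work, as an engineer would, in place of code of your own. Each camera call takes 0.05 s, during which the arm holds its last target. There are 200 camera calls.

## Working session

There is one attempt and no reset: what is moved stays moved. The work goes in short steps, Python scripts to look and compute and a tool call to move; the robot and the scene stay as the last step left them, time stands still between calls to the robot, and variables do not carry over. Pictures are saved under pics/ and viewed, at most 10 in all, crops included, and the job is handed in when it is done.

Besides the shell and the picture viewer there is one more tool, called after "Request:" as name([rows], argument=value, ...), one row to a line, values as JSON. step_arm: Moves the arm, as the interface text tells. Shifts and turns lie within -1 to 1; 1 stands for 0.1 m of shift or 90 degrees of turn. Its arguments: {"type":"object","properties":{"plan":{"type":"array"},"grip_force":{"type":"number"}},"required":["plan"]}

```bash
mkdir -p pics; ls; cat > h.py <<'E'
import numpy as np, cv2
from station import telemetry, viewer, hand_in, ctrl
from scipy.spatial.transform import Rotation as Ro
def tool():
    o=telemetry.get_obs(); T=np.eye(4); T[:3,:3]=Ro.from_euler('xyz',o['eef_rot']).as_matrix(); T[:3,3]=o['ee_pos']; return T,o
def shot(n):
    T,o=tool(); p=viewer.camera(n)
    if n=='wrist': W=T@np.array(p['tool_from_camera'])
    else:
        W=np.eye(4); R=np.array(p['R']); W[:3,:3]=R.T; W[:3,3]=-R.T@np.array(p['t'])
    p['W']=W; return p
def cloud(p):
    z=p['z_map']; v,u=np.mgrid[:480,:640]
    c=np.stack([(u-p['cx'])/p['fx']*z,(v-p['cy'])/p['fy']*z,z],-1)
    w=c@p['W'][:3,:3].T+p['W'][:3,3]; w[z<=0]=np.nan; return w
def save(p,f): cv2.imwrite('pics/'+f,p['img'][:,:,::-1])
def rec(p,names):
    w=cloud(p)
    for n in names:
        for d in viewer.recognise(n,p)[:2]:
            l,t,r,b=[int(round(x)) for x in d['rect']]
            q=w[max(t,0):b+1,max(l,0):r+1].reshape(-1,3); q=q[~np.isnan(q[:,0])]
            print(n,round(d['score'],2),(l,t,r,b),'med',np.round(np.median(q,0),3) if len(q) else None)
E
python3 - <<'E'
from h import *
T,o=tool(); print(o['ee_pos'],o['eef_rot'],o['grip_width'],ctrl.tcp_to_tips,o['time_s'])
N=['leaf_plate','spare_plate','tray','jamb','pin_mid','dishes_mid','bottle_mid']
for n in ('top','scene'):
    p=shot(n); print(n); rec(p,N); save(p,n+'0.png'); np.savez('/tmp/'+n,w=cloud(p),img=p['img'])
E
```

```text
pics
[ 0.17021385 -0.52269527  0.18888113] [-3.14042926e+00 -6.38572362e-05  3.14811305e-01] 0.09362808167658919 0.017 0.0
top
leaf_plate 0.43 (260, 287, 286, 296) med [0.521 0.219 0.022]
spare_plate 0.7 (293, 297, 310, 313) med [0.487 0.152 0.017]
tray 0.76 (241, 270, 321, 322) med [0.51  0.203 0.003]
jamb 0.58 (386, 265, 460, 329) med [ 0.5   -0.143  0.008]
dishes_mid 0.77 (332, 171, 367, 210) med [0.767 0.027 0.045]
bottle_mid 0.7 (173, 232, 214, 263) med [0.626 0.4   0.065]
scene
leaf_plate 0.83 (406, 234, 428, 270) med [0.519 0.215 0.041]
spare_plate 0.74 (386, 214, 408, 245) med [0.483 0.139 0.04 ]
tray 0.97 (374, 227, 450, 306) med [0.525 0.215 0.003]
jamb 0.67 (270, 158, 327, 222) med [ 0.503 -0.137  0.009]
dishes_mid 0.93 (222, 261, 274, 307) med [0.781 0.043 0.043]
bottle_mid 0.81 (449, 294, 504, 381) med [0.642 0.414 0.048]
```

```bash
python3 - <<'E'
from h import *
a=np.load('/tmp/top.npz');b=np.load('/tmp/scene.npz')
A=cv2.resize(a['img'][230:350,220:480],(780,360),interpolation=2)
B=cv2.resize(b['img'][140:320,250:470],(440,360),interpolation=2)
cv2.imwrite('pics/t.png',A[:,:,::-1])
cv2.imwrite('pics/s.png',cv2.resize(b['img'][140:320,250:470],(733,600),interpolation=2)[:,:,::-1])
for n,d in(('top',a),('scene',b)):
    w=d['w']; 
    for nm,(x0,x1,y0,y1,z0,z1) in dict(leaf=(.42,.6,.18,.27,.048,.1),spare=(.42,.6,.1,.18,.048,.1),jambtop=(.4,.6,-.25,-.05,.06,.068),knuck=(.4,.6,-.25,-.05,.072,.12),foot=(.35,.65,-.28,0,.003,.03)).items():
        m=(w[...,0]>x0)&(w[...,0]<x1)&(w[...,1]>y0)&(w[...,1]<y1)&(w[...,2]>z0)&(w[...,2]<z1)
        q=w[m]
        if len(q)<4: print(n,nm,len(q));continue
        r=cv2.minAreaRect(q[:,:2].astype(np.float32)*1000); print(n,nm,len(q),np.round(r[0],1),np.round(r[1],1),round(r[2],1),'z',np.round(np.percentile(q[:,2],[5,50,95]),3))
E
```

```text
top leaf 111 [524.8 233.8] [83.5  9.3] 64.0 z [0.058 0.079 0.083]
top spare 105 [485.  153.6] [55.6  8.9] 63.7 z [0.064 0.08  0.083]
top jambtop 623 [ 499.7 -142.7] [110.1  50.5] 58.4 z [0.061 0.065 0.068]
top knuck 179 [ 499. -143.] [65.1 31.8] 59.0 z [0.073 0.093 0.103]
top foot 2437 [ 500.2 -140.1] [299.4 279.3] 0.1 z [0.003 0.009 0.014]
scene leaf 373 [525.5 233.6] [87.7 11.3] 62.6 z [0.05  0.069 0.081]
scene spare 303 [485.2 152.9] [57.1 10.3] 63.7 z [0.05  0.07  0.082]
scene jambtop 287 [ 499.3 -144.1] [115.3  49.9] 58.1 z [0.062 0.066 0.067]
scene knuck 153 [ 504.  -142.4] [69.7 28.1] 63.7 z [0.075 0.093 0.103]
scene foot 1385 [ 496.8 -140.7] [273.7 298.6] 88.3 z [0.003 0.011 0.022]
```

View pics/t.png

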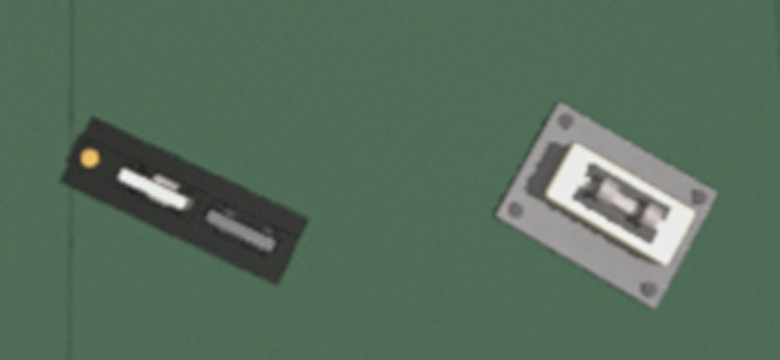

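View pics/s.png

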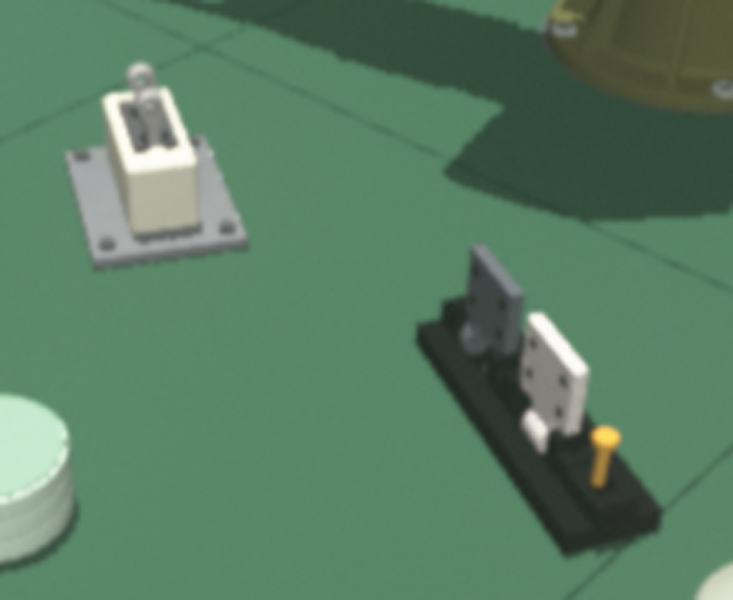

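The bright leaf is next to the pin, around crop pixel (155,188). The grey spare is at (240,230), and the jamb is at the right at (605,205) with its long axis at about 58°. The sizes agree: leaf at about (0.518, 0.222) with yaw 64°, jamb at (0.4997, -0.143). I'll start moving.

Request:
step_arm([
  {"dx": 0.28,"dy": -0.3,"dz": -0.06,"claw": 0},
  {"dx": 0.28,"dy": -0.3,"dz": -0.06,"claw": 0},
  {"dx": 0.28,"dy": -0.3,"dz": -0.06,"claw": 0},
  {"dx": 0.28,"dy": -0.3,"dz": -0.06,"claw": 0},
  {"dx": 0.28,"dy": -0.3,"dz": -0.06,"claw": 0},
  {"dx": 0.28,"dy": -0.3,"dz": -0.06,"claw": 0},
  {"dx": 0.28,"dy": -0.3,"dz": -0.06,"claw": 0},
  {"dx": 0.28,"dy": -0.3,"dz": -0.06,"claw": 0},
  {"dx": 0.28,"dy": -0.3,"dz": -0.06,"claw": 0},
  {"dx": 0.28,"dy": -0.3,"dz": -0.06,"claw": 0},
], grip_force=20)

```text
$.plan[0]: bad value
```

```bash
cat >> h.py <<'E'
def go(x,y,z,yawdeg):
    "remaining move in tool axes; shift first, then turn"
    T,o=tool(); d=T[:3,:3].T@(np.array([x,y,z])-T[:3,3])
    G=Ro.from_euler('xyz',[np.pi,0,np.radians(yawdeg)]).as_matrix()
    r=Ro.from_matrix(T[:3,:3].T@G).as_rotvec()
    print('shift u',np.round(d/.1,3),'turn u',np.round(r/(np.pi/2),4),'t',o['time_s'],'F',np.round(o['force'],1))
E
python3 -c "
from h import *
go(.518,.222,.2,64)"
```

```text
shift u [ 5.613 -6.007 -0.105] turn u [ 0.     -0.     -0.5107] t 0.8 F [-0.4  0.   0.2]
```

Request:
step_arm([
  {"dx": 0.28,"dy": -0.3,"dz": -0.06,"rx": 0,"ry": 0,"rz": 0,"claw": 0},
  {"dx": 0.28,"dy": -0.3,"dz": -0.06,"rx": 0,"ry": 0,"rz": 0,"claw": 0},
  {"dx": 0.28,"dy": -0.3,"dz": -0.06,"rx": 0,"ry": 0,"rz": 0,"claw": 0},
  {"dx": 0.28,"dy": -0.3,"dz": -0.06,"rx": 0,"ry": 0,"rz": 0,"claw": 0},
  {"dx": 0.28,"dy": -0.3,"dz": -0.06,"rx": 0,"ry": 0,"rz": 0,"claw": 0},
  {"dx": 0.28,"dy": -0.3,"dz": -0.06,"rx": 0,"ry": 0,"rz": 0,"claw": 0},
  {"dx": 0.28,"dy": -0.3,"dz": -0.06,"rx": 0,"ry": 0,"rz": 0,"claw": 0},
  {"dx": 0.28,"dy": -0.3,"dz": -0.06,"rx": 0,"ry": 0,"rz": 0,"claw": 0},
  {"dx": 0.28,"dy": -0.3,"dz": -0.06,"rx": 0,"ry": 0,"rz": 0,"claw": 0},
  {"dx": 0.28,"dy": -0.3,"dz": -0.06,"rx": 0,"ry": 0,"rz": 0,"claw": 0},
], grip_force=20)

```text
time_s: 1.8
ee_pos: [0.344, -0.1494, 0.2499]
eef_rot: [3.141, -0.001, 0.315]
force: [0.1, -0.3, -0.0]
grip_width: 0.094
grip_force: 0.0
```

Request:
step_arm([
  {"dx": 0.28,"dy": -0.3,"dz": 0,"rx": 0,"ry": 0,"rz": 0,"claw": 0},
  {"dx": 0.28,"dy": -0.3,"dz": 0,"rx": 0,"ry": 0,"rz": 0,"claw": 0},
  {"dx": 0.28,"dy": -0.3,"dz": 0,"rx": 0,"ry": 0,"rz": 0,"claw": 0},
  {"dx": 0.28,"dy": -0.3,"dz": 0,"rx": 0,"ry": 0,"rz": 0,"claw": 0},
  {"dx": 0.28,"dy": -0.3,"dz": 0,"rx": 0,"ry": 0,"rz": 0,"claw": 0},
  {"dx": 0.28,"dy": -0.3,"dz": 0,"rx": 0,"ry": 0,"rz": 0,"claw": 0},
  {"dx": 0.28,"dy": -0.3,"dz": 0,"rx": 0,"ry": 0,"rz": 0,"claw": 0},
  {"dx": 0.28,"dy": -0.3,"dz": 0,"rx": 0,"ry": 0,"rz": 0,"claw": 0},
  {"dx": 0.28,"dy": -0.3,"dz": 0,"rx": 0,"ry": 0,"rz": 0,"claw": 0},
  {"dx": 0.28,"dy": -0.3,"dz": 0,"rx": 0,"ry": 0,"rz": 0,"claw": 0},
])

```text
time_s: 2.8
ee_pos: [0.5174, 0.2227, 0.2494]
eef_rot: [3.142, -0.0, 0.315]
force: [0.2, 0.0, 0.6]
grip_width: 0.0936
grip_force: 0.0
```

Request:
step_arm([
  {"dx": 0,"dy": 0,"dz": 0,"rx": 0,"ry": 0,"rz": -0.085,"claw": 0},
  {"dx": 0,"dy": 0,"dz": 0,"rx": 0,"ry": 0,"rz": -0.085,"claw": 0},
  {"dx": 0,"dy": 0,"dz": 0,"rx": 0,"ry": 0,"rz": -0.085,"claw": 0},
  {"dx": 0,"dy": 0,"dz": 0,"rx": 0,"ry": 0,"rz": -0.085,"claw": 0},
  {"dx": 0,"dy": 0,"dz": 0,"rx": 0,"ry": 0,"rz": -0.085,"claw": 0},
  {"dx": 0,"dy": 0,"dz": 0,"rx": 0,"ry": 0,"rz": -0.085,"claw": 0},
  {"dx": 0,"dy": 0,"dz": 0,"rx": 0,"ry": 0,"rz": 0,"claw": 0},
  {"dx": 0,"dy": 0,"dz": 0,"rx": 0,"ry": 0,"rz": 0,"claw": 0},
])

```text
time_s: 3.6
ee_pos: [0.517, 0.221, 0.2495]
eef_rot: [-3.142, -0.0, 1.112]
force: [-0.1, -0.9, -0.4]
grip_width: 0.0938
grip_force: 0.0
```

```bash
python3 - <<'E'
from h import *
go(.518,.222,.062,64)
p=shot('wrist'); save(p,'w1.png'); w=cloud(p); print(p['W'][:3,3])
for nm,(x0,x1,y0,y1,z0,z1) in dict(leaf=(.42,.6,.18,.25,.074,.088),spare=(.42,.6,.1,.18,.074,.1),tray=(.4,.65,.05,.33,.012,.09)).items():
    m=(w[...,0]>x0)&(w[...,0]<x1)&(w[...,1]>y0)&(w[...,1]<y1)&(w[...,2]>z0)&(w[...,2]<z1); q=w[m]
    if len(q)<4: print(nm,len(q)); continue
    r=cv2.minAreaRect(q[:,:2].astype(np.float32)*1000); print(nm,len(q),np.round(r[0],1),np.round(r[1],1),round(r[2],1),'z',np.round(np.percentile(q[:,2],[5,50,95]),3))
E
```

```text
shift u [0.014 0.004 1.875] turn u [-0.     -0.     -0.0032] t 3.6 F [-0.1 -0.9 -0.4]
[0.54681405 0.28100354 0.44474019]
leaf 424 [518.7 220.6] [55.3  8.9] 63.7 z [0.078 0.08  0.081]
spare 369 [484.6 152.5] [56.3  8.3] 63.8 z [0.078 0.08  0.081]
tray 6555 [510.2 203.5] [199.9  60.1] 63.7 z [0.015 0.017 0.08 ]
```

View pics/w1.png

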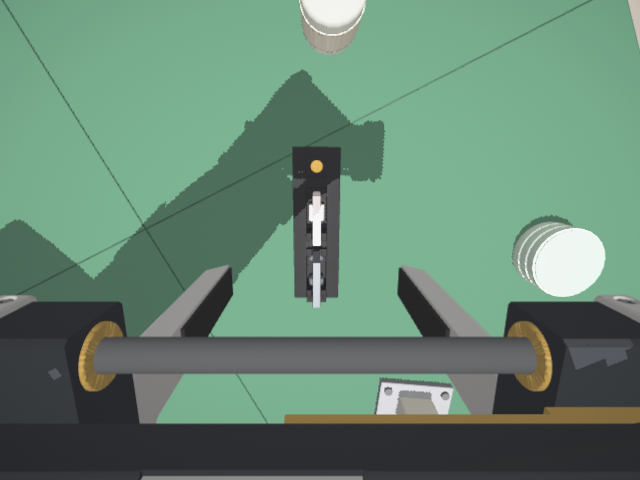

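The wrist view shows the leaf between the open fingers, at pixels (317,193)–(317,245). The spare is just below it at (317,280), and the pin is at (317,166). The measured position (518.7, 220.6) mm at 63.7° and the tray's 200×60 mm outline both fit. I'll lower and grip.

Request:
step_arm([
  {"dx": 0.01,"dy": 0.014,"dz": 0.25,"rx": 0,"ry": 0,"rz": 0,"claw": 0},
  {"dx": 0,"dy": 0,"dz": 0.25,"rx": 0,"ry": 0,"rz": 0,"claw": 0},
  {"dx": 0,"dy": 0,"dz": 0.25,"rx": 0,"ry": 0,"rz": 0,"claw": 0},
  {"dx": 0,"dy": 0,"dz": 0.25,"rx": 0,"ry": 0,"rz": 0,"claw": 0},
  {"dx": 0,"dy": 0,"dz": 0.25,"rx": 0,"ry": 0,"rz": 0,"claw": 0},
  {"dx": 0,"dy": 0,"dz": 0.25,"rx": 0,"ry": 0,"rz": 0,"claw": 0},
  {"dx": 0,"dy": 0,"dz": 0.2,"rx": 0,"ry": 0,"rz": 0,"claw": 0},
  {"dx": 0,"dy": 0,"dz": 0.175,"rx": 0,"ry": 0,"rz": 0,"claw": 0},
  {"dx": 0,"dy": 0,"dz": 0,"rx": 0,"ry": 0,"rz": 0,"claw": 0},
  {"dx": 0,"dy": 0,"dz": 0,"rx": 0,"ry": 0,"rz": 0,"claw": 0},
])

```text
time_s: 4.65
ee_pos: [0.5189, 0.2213, 0.0625]
eef_rot: [3.142, -0.0, 1.114]
force: [0.5, -0.4, 0.4]
grip_width: 0.0938
grip_force: 0.0
```

Request:
step_arm([
  {"dx": 0,"dy": 0,"dz": 0,"rx": 0,"ry": 0,"rz": 0,"claw": 1},
  {"dx": 0,"dy": 0,"dz": 0,"rx": 0,"ry": 0,"rz": 0,"claw": 1},
  {"dx": 0,"dy": 0,"dz": 0,"rx": 0,"ry": 0,"rz": 0,"claw": 1},
  {"dx": 0,"dy": 0,"dz": 0,"rx": 0,"ry": 0,"rz": 0,"claw": 1},
  {"dx": 0,"dy": 0,"dz": 0,"rx": 0,"ry": 0,"rz": 0,"claw": 1},
  {"dx": 0,"dy": 0,"dz": 0,"rx": 0,"ry": 0,"rz": 0,"claw": 1},
  {"dx": 0,"dy": 0,"dz": 0,"rx": 0,"ry": 0,"rz": 0,"claw": 1},
  {"dx": 0,"dy": 0,"dz": 0,"rx": 0,"ry": 0,"rz": 0,"claw": 1},
  {"dx": 0,"dy": 0,"dz": 0,"rx": 0,"ry": 0,"rz": 0,"claw": 1},
  {"dx": 0,"dy": 0,"dz": 0,"rx": 0,"ry": 0,"rz": 0,"claw": 1},
], grip_force=25)

```text
time_s: 5.65
ee_pos: [0.5187, 0.2212, 0.0619]
eef_rot: [-3.142, 0.0, 1.116]
force: [-0.7, 1.1, -0.7]
grip_width: 0.0176
grip_force: 0.0
```

Request:
step_arm([
  {"dx": 0,"dy": 0,"dz": 0,"rx": 0,"ry": 0,"rz": 0,"claw": 1},
  {"dx": 0,"dy": 0,"dz": 0,"rx": 0,"ry": 0,"rz": 0,"claw": 1},
  {"dx": 0,"dy": 0,"dz": 0,"rx": 0,"ry": 0,"rz": 0,"claw": 1},
  {"dx": 0,"dy": 0,"dz": 0,"rx": 0,"ry": 0,"rz": 0,"claw": 1},
  {"dx": 0,"dy": 0,"dz": 0,"rx": 0,"ry": 0,"rz": 0,"claw": 1},
])

```text
time_s: 6.15
ee_pos: [0.5187, 0.2212, 0.0619]
eef_rot: [-3.142, 0.0, 1.116]
force: [-0.1, 0.3, -0.2]
grip_width: 0.0079
grip_force: 25.0
```

Gripped. I'll lift straight up.

Request:
step_arm([
  {"dx": 0,"dy": 0,"dz": -0.1,"rx": 0,"ry": 0,"rz": 0,"claw": 1},
  {"dx": 0,"dy": 0,"dz": -0.2,"rx": 0,"ry": 0,"rz": 0,"claw": 1},
  {"dx": 0,"dy": 0,"dz": -0.2,"rx": 0,"ry": 0,"rz": 0,"claw": 1},
  {"dx": 0,"dy": 0,"dz": -0.25,"rx": 0,"ry": 0,"rz": 0,"claw": 1},
  {"dx": 0,"dy": 0,"dz": -0.25,"rx": 0,"ry": 0,"rz": 0,"claw": 1},
  {"dx": 0,"dy": 0,"dz": -0.25,"rx": 0,"ry": 0,"rz": 0,"claw": 1},
  {"dx": 0,"dy": 0,"dz": -0.25,"rx": 0,"ry": 0,"rz": 0,"claw": 1},
  {"dx": 0,"dy": 0,"dz": -0.2,"rx": 0,"ry": 0,"rz": 0,"claw": 1},
  {"dx": 0,"dy": 0,"dz": -0.1,"rx": 0,"ry": 0,"rz": 0,"claw": 1},
  {"dx": 0,"dy": 0,"dz": 0,"rx": 0,"ry": 0,"rz": 0,"claw": 1},
])

```text
time_s: 7.15
ee_pos: [0.519, 0.2213, 0.2433]
eef_rot: [3.14, -0.002, 1.116]
force: [-0.4, 1.1, -0.4]
grip_width: 0.008
grip_force: 25.0
```

```bash
python3 -c "
from h import *
go(.4997,-.1427,.25,58.4)"
```

```text
shift u [-3.355  1.426 -0.07 ] turn u [ 0.0009 -0.0011  0.0615] t 7.15 F [-0.4  1.1 -0.4]
```

Request:
step_arm([
  {"dx": -0.2,"dy": 0.07,"dz": 0,"rx": 0,"ry": 0,"rz": 0.006,"claw": 1},
  {"dx": -0.4,"dy": 0.14,"dz": 0,"rx": 0,"ry": 0,"rz": 0.006,"claw": 1},
  {"dx": -0.45,"dy": 0.17,"dz": 0,"rx": 0,"ry": 0,"rz": 0.006,"claw": 1},
  {"dx": -0.45,"dy": 0.17,"dz": 0,"rx": 0,"ry": 0,"rz": 0.006,"claw": 1},
  {"dx": -0.45,"dy": 0.17,"dz": 0,"rx": 0,"ry": 0,"rz": 0.006,"claw": 1},
  {"dx": -0.45,"dy": 0.17,"dz": 0,"rx": 0,"ry": 0,"rz": 0.006,"claw": 1},
  {"dx": -0.45,"dy": 0.17,"dz": 0,"rx": 0,"ry": 0,"rz": 0.006,"claw": 1},
  {"dx": -0.45,"dy": 0.17,"dz": 0,"rx": 0,"ry": 0,"rz": 0.006,"claw": 1},
  {"dx": -0.4,"dy": 0.13,"dz": 0,"rx": 0,"ry": 0,"rz": 0.006,"claw": 1},
  {"dx": -0.25,"dy": 0.07,"dz": 0,"rx": 0,"ry": 0,"rz": 0.006,"claw": 1},
])

```text
time_s: 8.15
ee_pos: [0.4545, -0.1963, 0.2407]
eef_rot: [-3.14, 0.0, 1.019]
force: [1.1, 0.2, -0.9]
grip_width: 0.008
grip_force: 25.0
```

Request:
step_arm([
  {"dx": 0,"dy": 0,"dz": 0,"rx": 0,"ry": 0,"rz": 0,"claw": 1},
  {"dx": 0,"dy": 0,"dz": 0,"rx": 0,"ry": 0,"rz": 0,"claw": 1},
  {"dx": 0,"dy": 0,"dz": 0,"rx": 0,"ry": 0,"rz": 0,"claw": 1},
])

```text
time_s: 8.45
ee_pos: [0.4559, -0.193, 0.2415]
eef_rot: [-3.141, -0.0, 1.023]
force: [0.1, 0.4, -0.4]
grip_width: 0.0081
grip_force: 25.0
```

```bash
python3 - <<'E'
from h import *
go(.4997,-.1427,.19,58.4)
p=shot('wrist'); save(p,'w2.png'); w=cloud(p); T,_=tool(); np.savez('/tmp/w2',w=w,T=T,img=p['img'])
for nm,(x0,x1,y0,y1,z0,z1) in dict(jambtop=(.4,.6,-.25,-.05,.061,.069),knuck=(.4,.6,-.25,-.05,.085,.11),plate=(.4,.6,-.25,-.05,.066,.08)).items():
    m=(w[...,0]>x0)&(w[...,0]<x1)&(w[...,1]>y0)&(w[...,1]<y1)&(w[...,2]>z0)&(w[...,2]<z1); q=w[m]
    if len(q)<4: print(nm,len(q)); continue
    r=cv2.minAreaRect(q[:,:2].astype(np.float32)*1000); print(nm,len(q),np.round(r[0],1),np.round(r[1],1),round(r[2],1),'z',np.round(np.percentile(q[:,2],[1,50,99]),4))
# held leaf in tool frame
t=(w-T[:3,3])@T[:3,:3]
m=(abs(t[...,0])<.06)&(abs(t[...,1])<.012)&(t[...,2]>-.03)&(t[...,2]<.08); print('held',m.sum(),np.round(np.percentile(t[m],[2,50,98],axis=0)*1000,1))
p=shot('scene'); np.savez('/tmp/s2',w=cloud(p),T=T,img=p['img'],W=p['W'],f=[p['fx'],p['fy'],p['cx'],p['cy']])
w=cloud(p); t=(w-T[:3,3])@T[:3,:3]
m=(abs(t[...,0])<.06)&(abs(t[...,1])<.02)&(t[...,2]>-.03)&(t[...,2]<.08); v,u=np.where(m); print('scene held',m.sum(),u.min(),u.max(),v.min(),v.max(),np.round(np.percentile(t[m],[2,50,98],axis=0)*1000,1))
rec(p,['leaf_plate','leaf_hole','jamb_hole'])
cv2.imwrite('pics/s2.png',cv2.resize(p['img'][v.min()-40:v.max()+70,u.min()-60:u.max()+60],None,fx=4,fy=4,interpolation=2)[:600,:800,::-1])
E
```

```text
shift u [0.658 0.112 0.515] turn u [-0.0005 -0.      0.0021] t 8.45 F [ 0.1  0.4 -0.4]
jambtop 3338 [ 499.2 -145.3] [108.5  49.7] 58.2 z [0.0615 0.065  0.069 ]
knuck 525 [ 499.1 -145.3] [49.9 19.8] 58.3 z [0.0859 0.1003 0.1027]
plate 1594 [ 499.7 -145.7] [101.9  45. ] 59.1 z [0.066  0.069  0.0783]
held 2240 [[-26.9  -9.3 -28.5]
 [  5.9   0.4 -17.6]
 [ 26.7  10.1  46.2]]
scene held 307 282 297 81 119 [[-21.7 -11.2 -29.1]
 [  9.    2.1   4.4]
 [ 28.7  11.2  51.7]]
leaf_plate 0.61 (285, 81, 295, 118) med [ 0.458 -0.19   0.221]
leaf_hole 0.73 (288, 85, 298, 120) med [ 0.456 -0.192  0.2  ]
jamb_hole 0.64 (271, 162, 324, 218) med [ 0.506 -0.135  0.011]
jamb_hole 0.51 (223, 259, 274, 308) med [0.78  0.043 0.042]
```

View pics/w2.png

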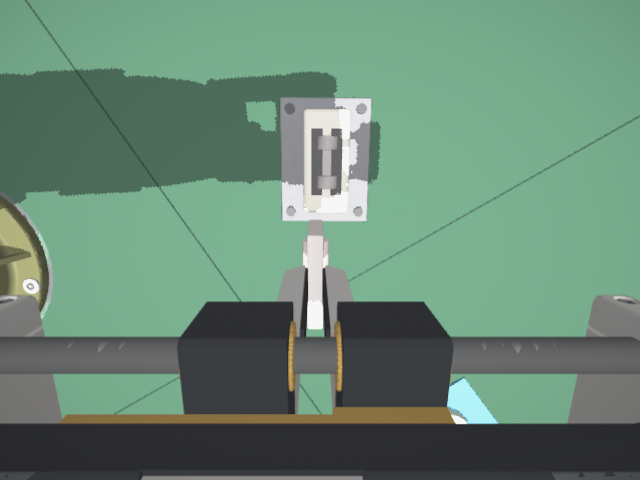

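View pics/s2.png

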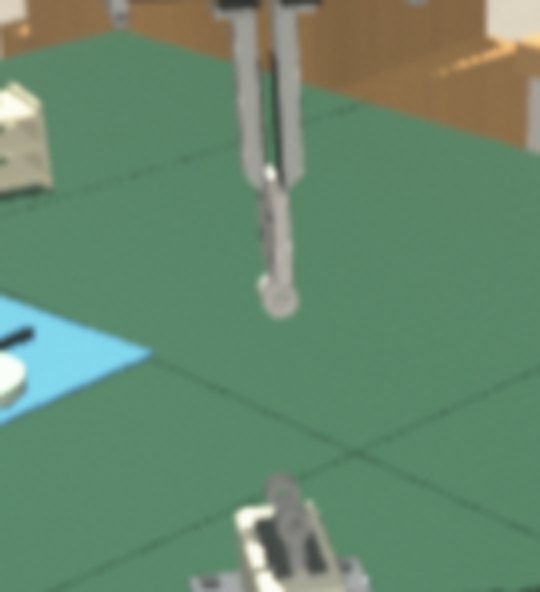

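The wrist view shows the jamb at (327,160), its knuckles at (327,142) and (327,182), and the held leaf upright at (316,225–328). The scene view agrees, with the knuckle hanging straight down. Next I'll fit the held leaf in tool coordinates from the same depth data.

```bash
python3 - <<'E'
from h import *
d=np.load('/tmp/w2.npz'); w=d['w'];T=d['T']; t=(w-T[:3,3])@T[:3,:3]*1000
def box(nm,x,y,z):
    m=(t[...,0]>x[0])&(t[...,0]<x[1])&(t[...,1]>y[0])&(t[...,1]<y[1])&(t[...,2]>z[0])&(t[...,2]<z[1]); q=t[m]
    if len(q)<5: print(nm,len(q)); return
    r=cv2.minAreaRect(q[:,:2].astype(np.float32)); print(nm,len(q),'rect',np.round(r[0],1),np.round(r[1],1),round(r[2],1)); print(np.round(np.percentile(q,[2,50,98],axis=0),1)); return q
q=box('topface',(-40,40),(-9,9),(-21,-14))
q=box('top bright',(8,40),(-9,9),(-21,-14))   # beyond the pads
print('slope z vs x',np.polyfit(q[:,0],q[:,2],1))
q=box('endface',(20,40),(-9,9),(-14,36)); print('x vs z',np.polyfit(q[:,2],q[:,0],1),'y vs z',np.polyfit(q[:,2],q[:,1],1))
for z in range(-15,34,8):
    s=q[abs(q[:,2]-z)<4]; print(z,len(s),np.round(s.min(0),1),np.round(s.max(0),1))
q=box('knuckle',(-5,20),(-14,14),(33,62))
s=box('scene',(0,0),(0,0),(0,0))
E
```

```text
topface 1477 rect [-0.9  1.1] [17.5 55.6] 82.7
[[-27.6  -4.2 -19.4]
 [  1.9   0.4 -17.8]
 [ 26.1   4.5 -16.3]]
top bright 573 rect [17.4 -0.2] [17.6 18.7] 89.7
[[  8.5  -6.5 -19.6]
 [ 17.1   0.4 -17.8]
 [ 26.5   6.4 -16. ]]
slope z vs x [  0.03071027 -18.30388743]
endface 212 rect [26.2  0.2] [1.3 9. ] 1.0
[[ 25.8  -4.1 -13. ]
 [ 26.6   0.4   5.4]
 [ 26.8   4.4  30.4]]
x vs z [3.69035536e-03 2.64962388e+01] y vs z [0.00421596 0.22119817]
-15 16 [ 26.1  -4.1 -13.7] [ 26.7   4.3 -11.2]
-7 48 [ 25.6  -4.3 -10.9] [26.9  4.4 -3.2]
1 39 [26.  -3.8 -2.9] [26.8  4.6  5. ]
9 41 [25.5 -4.   5. ] [26.8  4.7 13. ]
17 31 [25.7 -4.2 13.1] [26.8  4.3 20.9]
25 26 [26.4 -3.6 22.1] [26.9  4.4 27.5]
33 11 [26.4 -3.  29.3] [26.8  3.8 31.5]
knuckle 234 rect [2.1 0.5] [14.1 19.5] 0.1
[[-4.7 -9.3 39.2]
 [ 3.2  6.2 41.8]
 [ 8.8 10.2 50.8]]
scene 0
```

The held leaf is upright and centred: about -1.3 mm along the tool x axis, with its top 18 mm behind the TCP. Compensated jamb target is TCP (499.6, -143.8), yaw 58.3°, final z 0.139. I'll stop above it first.

```bash
python3 -c "
from h import *
go(.4996,-.1438,.165,58.3)"
```

```text
shift u [0.65  0.115 0.769] turn u [-0.      0.      0.0033] t 8.7 F [ 0.1 -0.1 -0.7]
```

Request:
step_arm([
  {"dx": 0.1,"dy": 0.015,"dz": 0,"rx": 0,"ry": 0,"rz": 0.0033,"claw": 1},
  {"dx": 0.15,"dy": 0.025,"dz": 0,"rx": 0,"ry": 0,"rz": 0,"claw": 1},
  {"dx": 0.15,"dy": 0.025,"dz": 0.1,"rx": 0,"ry": 0,"rz": 0,"claw": 1},
  {"dx": 0.15,"dy": 0.025,"dz": 0.15,"rx": 0,"ry": 0,"rz": 0,"claw": 1},
  {"dx": 0.1,"dy": 0.025,"dz": 0.15,"rx": 0,"ry": 0,"rz": 0,"claw": 1},
  {"dx": 0,"dy": 0,"dz": 0.15,"rx": 0,"ry": 0,"rz": 0,"claw": 1},
  {"dx": 0,"dy": 0,"dz": 0.12,"rx": 0,"ry": 0,"rz": 0,"claw": 1},
  {"dx": 0,"dy": 0,"dz": 0.1,"rx": 0,"ry": 0,"rz": 0,"claw": 1},
  {"dx": 0,"dy": 0,"dz": 0,"rx": 0,"ry": 0,"rz": 0,"claw": 1},
  {"dx": 0,"dy": 0,"dz": 0,"rx": 0,"ry": 0,"rz": 0,"claw": 1},
])

```text
time_s: 9.7
ee_pos: [0.4999, -0.1447, 0.1652]
eef_rot: [3.141, -0.0, 1.016]
force: [-0.4, -0.5, -0.7]
grip_width: 0.0081
grip_force: 25.0
```

```bash
cat > near.py <<'E'
from h import *
import sys
go(.4996,-.1438,.139,58.3)
p=shot('wrist'); save(p,sys.argv[1]); w=cloud(p); T,o=tool(); print(np.round(T[:3,3],4),np.round(o['eef_rot'],3))
t=(w-T[:3,3])@T[:3,:3]*1000
def box(nm,x,y,wz):
    m=(t[...,0]>x[0])&(t[...,0]<x[1])&(t[...,1]>y[0])&(t[...,1]<y[1])&(w[...,2]>wz[0])&(w[...,2]<wz[1]); q=t[m]
    if len(q)<5: print(nm,len(q)); return
    r=cv2.minAreaRect(q[:,:2].astype(np.float32)); print(nm,len(q),'rect',np.round(r[0],1),np.round(r[1],1),round(r[2],1)); print(np.round(np.percentile(q,[1,50,99],axis=0),1)); return q
z=T[2,3]
box('end',(20,40),(-9,9),(z-.030,z+.014))
box('loose knuckle',(-12,20),(-14,14),(z-.06,z-.039))
box('jambtop',(-80,80),(-45,45),(.062,.068))
box('fixed +x knuckle',(11,40),(-20,20),(.088,.106))
E
python3 near.py w3.png
```

```text
shift u [ 0.006 -0.008  0.262] turn u [ 0.0002 -0.0001 -0.0008] t 9.7 F [-0.4 -0.5 -0.7]
[ 0.5    -0.1448  0.1655] [ 3.141 -0.     1.016]
end 206 rect [26.4  0.2] [1.4 9. ] 1.8
[[ 25.8  -4.2 -13.6]
 [ 26.7   0.3   3.5]
 [ 27.    4.5  29.6]]
loose knuckle 298 rect [-0.6  0.4] [19.6 19.6] 0.1
[[-10.   -9.4  39.1]
 [  0.7   6.2  41.9]
 [  9.   10.2  52.5]]
jambtop 2629 rect [10.5 -0.5] [49.7 86.4] 89.9
[[-29.9 -24.7  97.6]
 [ 32.3  -0.5 100.8]
 [ 52.9  23.6 103.2]]
fixed +x knuckle 257 rect [18.1 -0.5] [12.1 19.6] 0.1
[[ 12.3 -10.2  63. ]
 [ 21.3  -2.   67.3]
 [ 24.1   9.3  77. ]]
```

View pics/w3.png

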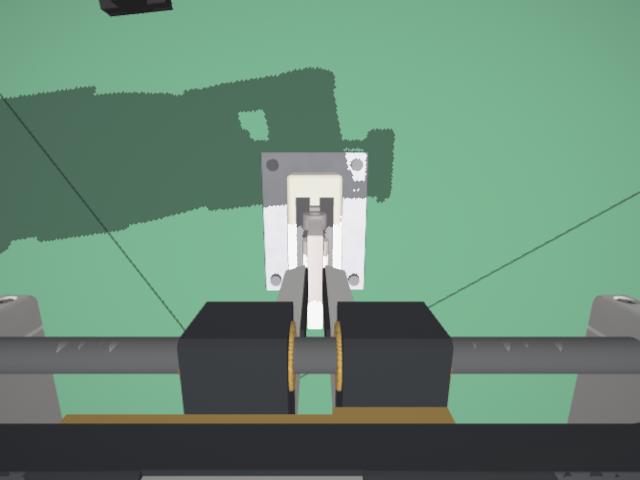

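The near view shows the fixed +x knuckle at (315,222), almost in line with the held plate (315,235–328). The loose knuckle needs about -0.9 mm in tool y and -0.4 mm in x. I'll correct that and lower slowly.

Request:
step_arm([
  {"dx": -0.004,"dy": -0.009,"dz": 0,"rx": 0,"ry": 0,"rz": 0,"claw": 1},
  {"dx": 0,"dy": 0,"dz": 0.04,"rx": 0,"ry": 0,"rz": 0,"claw": 1},
  {"dx": 0,"dy": 0,"dz": 0.04,"rx": 0,"ry": 0,"rz": 0,"claw": 1},
  {"dx": 0,"dy": 0,"dz": 0.04,"rx": 0,"ry": 0,"rz": 0,"claw": 1},
  {"dx": 0,"dy": 0,"dz": 0.04,"rx": 0,"ry": 0,"rz": 0,"claw": 1},
  {"dx": 0,"dy": 0,"dz": 0.04,"rx": 0,"ry": 0,"rz": 0,"claw": 1},
  {"dx": 0,"dy": 0,"dz": 0.04,"rx": 0,"ry": 0,"rz": 0,"claw": 1},
  {"dx": 0,"dy": 0,"dz": 0.025,"rx": 0,"ry": 0,"rz": 0,"claw": 1},
  {"dx": 0,"dy": 0,"dz": 0,"rx": 0,"ry": 0,"rz": 0,"claw": 1},
  {"dx": 0,"dy": 0,"dz": 0,"rx": 0,"ry": 0,"rz": 0,"claw": 1},
])

```text
time_s: 10.75
ee_pos: [0.4988, -0.1445, 0.1385]
eef_rot: [3.141, -0.0, 1.017]
force: [-0.1, 0.1, -1.1]
grip_width: 0.008
grip_force: 25.0
```

```bash
python3 near.py w4.png; python3 - <<'E'
from h import *
T,o=tool(); print(o['force'],o['moment'])
p=shot('scene'); c=p['W'][:3,3]; print('cam',c)
cv2.imwrite('pics/s4.png',cv2.resize(p['img'][110:220,240:350],(600,600),interpolation=2)[:,:,::-1])
a=cv2.imread('pics/w4.png')[190:350,230:400]; b=cv2.resize(a,(600,565),interpolation=2); cv2.imwrite('pics/w4c.png',b)
E
```

```text
shift u [ 0.01   0.003 -0.005] turn u [ 0.0001 -0.     -0.0006] t 10.75 F [-0.1  0.1 -1.1]
[ 0.4989 -0.1445  0.1386] [ 3.141 -0.     1.017]
end 204 rect [26.4  0.2] [8.9 1.2] 88.7
[[ 25.9  -4.1 -13.3]
 [ 26.7   0.4   4.2]
 [ 26.9   4.5  29.8]]
loose knuckle 398 rect [4.7 0.5] [30.4 19.7] 0.2
[[-10.2  -9.3  39.1]
 [  4.4   6.2  41.4]
 [ 19.5  10.3  52.1]]
jambtop 2961 rect [14.7  0.6] [49.7 78.8] 89.9
[[-21.8 -23.6  70.8]
 [ 34.5   0.4  73.9]
 [ 53.4  24.9  76.4]]
fixed +x knuckle 239 rect [18.5  0.4] [19.3 12.2] 89.6
[[12.5 -9.2 37.1]
 [20.1  5.4 40.7]
 [24.5  9.9 50.4]]
[ 0.11646888 -0.88317386 -0.19027493] [-0.05318106 -0.03348118  0.00646754]
cam [1.09836831 0.56246673 0.59309538]
```

View pics/s4.png

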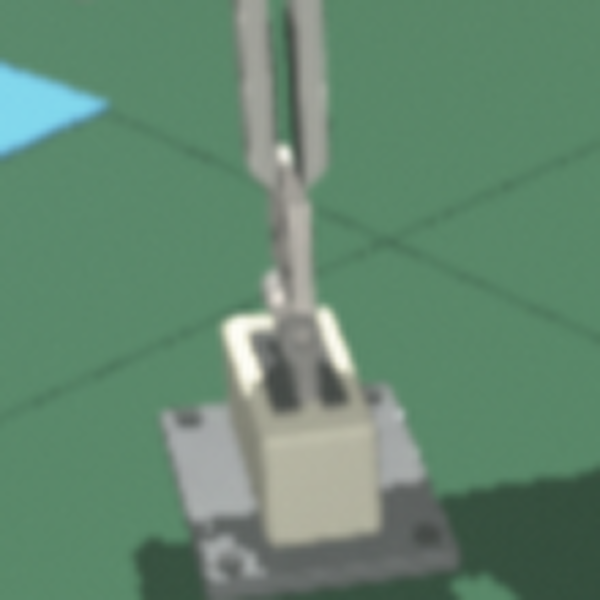

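View pics/w4c.png

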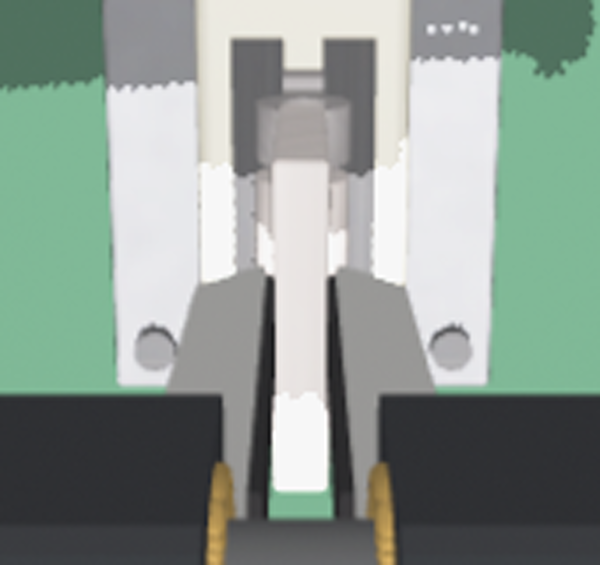

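The knuckles are in line in both views: fixed y 0.35 against loose y 0.4 mm, and mid-gap -0.5 against loose -0.5 mm. I'll check the height by fitting circles to both barrels.

```bash
python3 - <<'E'
from h import *
from scipy.optimize import least_squares
p=shot('wrist'); w=cloud(p); T,o=tool(); t=((w-T[:3,3])@T[:3,:3]*1000).reshape(-1,3)
for nm,x0,x1 in(('loose',-9,7.5),('fixed',13.5,23.5)):
    q=t[(t[:,0]>x0)&(t[:,0]<x1)&(abs(t[:,1]-.4)<9.3)&(t[:,2]>33.5)&(t[:,2]<49)]
    q=q[(abs(q[:,1]-.4)>5.2)]
    f=least_squares(lambda c:np.hypot(q[:,1]-c[0],q[:,2]-c[1])-10,[0,47],loss='soft_l1')
    print(nm,len(q),np.round(f.x,2),'rms',np.round(np.sqrt(np.mean(f.fun**2)),2))
print(np.round(o['ee_pos'],4),o['force'],o['grip_force'],o['time_s'])
E
```

```text
loose 195 [ 0.43 47.36] rms 0.4
fixed 131 [ 0.64 46.94] rms 0.43
[ 0.4989 -0.1445  0.1386] [-0.54738819 -0.51734637 -1.31292106] 24.998061060905457 10.9
```

Both barrel axes agree to within 0.5 mm in height and front to back, and nothing is pressing on the jamb. Handing in.

```bash
python3 -c "
from h import *
print(hand_in())"
```

```text
the job is handed in; nothing more can be done
None
```

The job is handed in at about 11 s, with no verdict returned: the leaf is held upright at 25 N with its knuckle in the gap, hole axes measured within about 0.5 mm, no sign of it pressing on the jamb block, and nothing else knowingly touched.

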